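Sift the hazelnuts, tip out the walnuts

ROBOT

A 6-joint arm with a two-finger parallel gripper is mounted at the origin on the work surface. World frame = base frame: x ahead of the robot, y to its left, z up, the work surface at z = 0. Lengths are in mm, angles in rad, forces in N, time in s.
With the tool pointing down it reaches from about 325 to 850 mm from the base axis. Payload 4.4 kg.
Tool frame: the origin (TCP) lies midway between the tips of the shut fingers; the grasp point (between the pads) lies 19 mm behind it (grip_depth is the distance from the TCP to the grasp point, in mm); z points along the fingers, y is the line along which they close (so a half turn about z gives the same grasp; the last joint's range is limited). The gripper opens to 94 mm and grips with 3 to 60 N. Pads are 16 mm wide; open, the fingers measure 119 mm over their backs; the gripper's body (75 mm by 177 mm) begins 78 mm behind the grasp point.
Start: joints at [1.002, 0.207, 1.542, -0, 1.393, -0.15], TCP at [233.316, 525.539, 205.447] pointing down, gripper open.
Joint ranges: [-2.73, 2.73], [-0.86, 2.22], [0.23, 2.46], [-1.11, 4.25], [0.08, 2.63], [-2.82, 2.82]. Speed limits (rad/s): [2.79, 2.79, 3.14, 3.14, 3.14, 3.14].

INTERFACE

Orientations are given as a unit quaternion [w, x, y, z].
In Python, from rig import read_state, capture, close_job, grip_depth gives the robot as it stands.
- The arm moves only by the tool send_rows, never from a script. Its argument "increments" is a list of rows, each a list of 3 entries, a list of its own where there are three numbers: the shift along the tool's x, y, z in m, then the turn, a rotation vector about the tool's x, y, z in rad, then the finger opening in m, from 0 to 0.094. A call has 1 to 5 rows; each row is the pose to reach, as a shift and turn from the pose commanded when the call began, along the tool's axes at that moment; what a row does not reach only later rows make up. A row lasts 1/8 s, in which the tool goes at most 62.5 mm and 10.7 degrees, less where a joint would pass 70% of its speed; a pose out of reach is approached as far as the arm can. A call with a gripper value outside its range is refused whole. The fingers move at their own pace and stop on an object; "newtons" is the grip in N (left out, the last holds). Time passes only in rows, so rows that repeat a pose let the fingers close. It gives the time, the measured TCP pose, the force, the opening and the grip force at its end, in the units of the state.
- read_state(): the state, without advancing time (a new reading comes with each control period).
- capture(name): name is "scene" or "top"; returns a dict with "image" (400x640x3 uint8, red, green, blue), "mtx" (3x3 intrinsics, pixels), "D" ([k1, k2, p1, p2, k3] as OpenCV has them; the pictures are not rectified), "extrinsics" (4x4, takes a point from camera to world coordinates). Camera axes: x right, y up, looking along -z (the intrinsics and any distortion apply to the point x, -y, -z); pixel columns grow to the right and rows downward; lengths in mm; the calibration is good to about 2 mm. A picture is of the moment at which its call begins. There is no depth.
- close_job(): hands the job in; it is judged then, once.
The state is a dict: "time_s": time; "qpos": joint angles; "dq": joint speeds; "tau": joint torques, N m; "tcp_pos": TCP position; "tool_rot": TCP orientation; "force": force on the tool from outside, world axes, zero at the start; "ft_torque": the same for the moment, N m; "gripper_width": opening from 0.0 (shut) to 1.0 (fully open); "gripper_force": force on a finger pad.
Only numpy, scipy, OpenCV 4.12 (cv2) and the standard library are available. Lean on these libraries where they do the work, as an engineer would, in place of code of your own. Each camera call takes 0.05 s, during which the arm holds its last target. There are 200 camera calls.

TASK

Sort the nuts for baking: take the sieve by its handle and shake it over the tin until every small nut has dropped through into the tin and only the large ones are left in the sieve. Then tip the large nuts over the sieve's open lip into the white bowl, and stand the empty sieve level on the tin again as it stood before, without knocking the jar about.

Things in the scene. Friction and masses are not known exactly. Their poses are not given: they have to be found in the camera images.
- sieve_handle (a point): Centre of the handle of a loose wooden bar sieve (0.32 kg): a level bar arching over the tray, along y, 124 mm free between its posts, 16 mm wide (x), 18 mm high, free above. Grip it across the 16 mm from above at its middle; the sieve about balances there. Sieve axes: z up, x from the open lip to the back wall. Tray floor is 105 mm below this point.
- sieve_floor (a point): Sieve floor, top of bars, 105 mm below the handle centre. Bars run along x; three 26 mm slots (centres y = -38, 0, 38 mm) between bars 12 mm wide (two middle ones at y = -19, 19 mm). Floor is 124 mm wide, from the back wall at x = +72 mm (34 mm high) to x = -64 mm, where the bars turn up at 20 degrees to the open lip. Side walls 40 mm high.
- sieve_lip (a point): Middle of the sieve's open front lip, 103 mm in -x and 91 mm below the handle centre (sieve axes). Large nuts roll off here towards -x once this end is tipped down well beyond 20 degrees (45 to 55 empties it).
- sieve_foot (a point): Underside of the sieve, 121 mm straight below the handle centre: level of its two feet, wooden cross battens along y, 240 mm long, 12 mm wide, 10 mm high, at x = -68 and +74 mm, that stand across the tin's rim.
- tin: Dark steel baking tin, open-topped, fixed on a wooden board 15 mm thick (bowl and jar stand on it too), 220 (x) by 190 (y) by 55 mm high, walls 4 mm. Origin: centre of its underside. The sieve stands on its two long side rims (the walls at y = -95 and +95 mm), its own x roughly along the tin's x. Small nuts belong in here.
- bowl: Loose round white ceramic bowl (0.6 kg), 190 mm across the rim, 75 mm high, on the left or right of the tin. Origin: centre of its underside. Large nuts belong in here.
- jar: Bystander: closed glass storage jar with a steel cap, 80 mm across, 110 mm high, standing on the other side of the tin. Origin: centre of its underside. To be left alone.
- small0: Small nut (hazelnut), 21 mm thick, 10 g, with small flats so that it does not roll by itself; starts on one of the two middle bars of the sieve and drops through a 26 mm slot when shaken or rocked sideways. Origin: its centre.
- small1: Small nut (hazelnut), 21 mm thick, 10 g, with small flats so that it does not roll by itself; starts on one of the two middle bars of the sieve and drops through a 26 mm slot when shaken or rocked sideways. Origin: its centre.
- small2: Small nut (hazelnut), 21 mm thick, 10 g, with small flats so that it does not roll by itself; starts on one of the two middle bars of the sieve and drops through a 26 mm slot when shaken or rocked sideways. Origin: its centre.
- small3: Small nut (hazelnut), 21 mm thick, 10 g, with small flats so that it does not roll by itself; starts on one of the two middle bars of the sieve and drops through a 26 mm slot when shaken or rocked sideways. Origin: its centre.
- large0: Large nut (walnut), 42 mm thick, 20 g, too big for the slots; starts sitting in a slot of the sieve and can roll along it. Origin: its centre.
- large1: Large nut (walnut), 42 mm thick, 20 g, too big for the slots; starts sitting in a slot of the sieve and can roll along it. Origin: its centre.
- large2: Large nut (walnut), 42 mm thick, 20 g, too big for the slots; starts sitting in a slot of the sieve and can roll along it. Origin: its centre.

How it is judged:
By the outcome, as a careful person would: the job done as asked, in the order asked, and still so for the second after the job is handed in, with the robot touching nothing.
It also fails if it takes over 59 s, if anything falls off the work surface, if the arm or the gripper's body presses on something with over 40 N, if the wrist force passes 120 N, or if a joint passes its speed limit or range.

## Working session

There is one attempt and no reset: what is moved stays moved. The work goes in short steps, Python scripts to look and compute and a tool call to move; the robot and the scene stay as the last step left them, time stands still between calls to the robot, and variables do not carry over. Pictures are saved under pics/ and viewed, at most 10 in all, crops included, and the job is handed in when it is done.

Besides the shell and the picture viewer there is one more tool, called after ">>>" in YAML: its name, and indented under it one key for each argument. send_rows: Moves the arm, as the interface text tells. Its arguments: {"type":"object","properties":{"increments":{"type":"array"},"newtons":{"type":"number"}},"required":["increments"]}

```bash
mkdir -p pics; python3 - <<'E'
from rig import *
import cv2,json,numpy as np
s=read_state();print(s)
for n in("scene","top"):
    c=capture(n);cv2.imwrite(f"pics/{n}0.png",c["image"][:,:,::-1]);print(n,c["mtx"],c["D"],c["extrinsics"])
print(grip_depth)
E
```

```text
{'time_s': 0.0, 'qpos': array([ 1.00251517e+00,  2.07412156e-01,  1.54293326e+00, -3.69718753e-05,
        1.39346806e+00, -1.50501220e-01]), 'dq': array([-0.00160962,  0.00068062,  0.00039936,  0.00067105, -0.0004057 ,
        0.0003138 ]), 'tau': array([-1.23236208e-03, -3.70878911e+01, -2.81414831e+01,  6.96261437e-02,
        3.62439221e-02, -1.85395256e-04]), 'tcp_pos': array([232.88690938, 524.85936963, 204.30506354]), 'tool_rot': array([-3.73506073e-04,  2.07370790e-01,  9.78261786e-01, -1.04586585e-03]), 'force': array([-0.14947334,  0.41442573,  0.1850567 ]), 'ft_torque': array([-0.04578945, -0.04086539, -0.03909295]), 'gripper_force': 0.0, 'gripper_width': 0.998237869072607}
scene [[370.05167085   0.         317.80218625]
 [  0.         370.05167085 192.02775877]
 [  0.           0.           1.        ]] [-0.01985488  0.          0.          0.          0.        ] [[-8.68214082e-01 -4.24266733e-01  2.57297585e-01  7.65461871e+02]
 [ 4.96179434e-01 -7.45700623e-01  4.44675781e-01  4.01887629e+02]
 [ 3.20582830e-03  5.13739545e-01  8.57940209e-01  9.52999371e+02]
 [ 0.00000000e+00  0.00000000e+00  0.00000000e+00  1.00000000e+00]]
top [[451.5064889    0.         320.92422744]
 [  0.         451.5064889  205.0765944 ]
 [  0.           0.           1.        ]] [0.00418427 0.         0.         0.         0.        ] [[-2.70785535e-02  9.95764469e-01 -8.78628123e-02  4.20131467e+02]
 [-9.99407714e-01 -2.88349006e-02 -1.87821699e-02 -1.54103420e+01]
 [-2.12361329e-02  8.73021784e-02  9.95955499e-01  1.08282717e+03]
 [ 0.00000000e+00  0.00000000e+00  0.00000000e+00  1.00000000e+00]]
18.8
```

View pics/scene0.png

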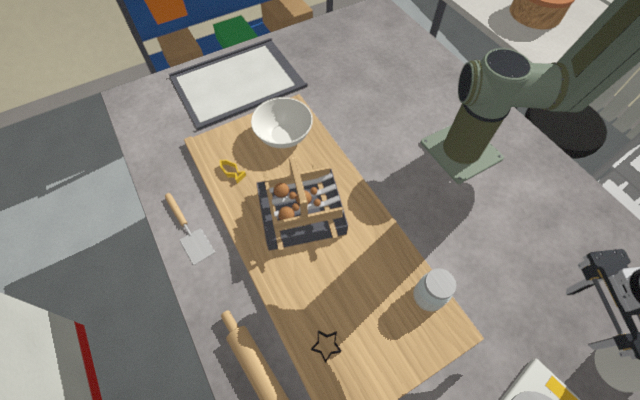

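View pics/top0.png

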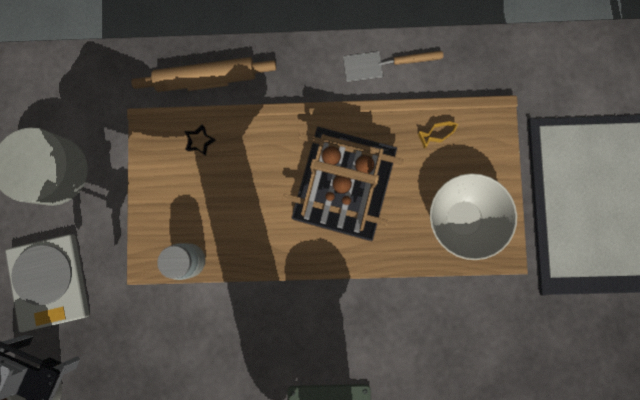

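The top view shows the tin and sieve at about (345,183), the bowl at (473,216) and the jar at (180,262). The base is below the frame. I'll enlarge the sieve to get its handle and lip.

```bash
cat > h.py <<'E'
import cv2,numpy as np
from rig import *
from scipy.spatial.transform import Rotation as R
def ray(c,px):
    u=cv2.undistortPoints(np.array([[px]],float),c["mtx"],c["D"])[0,0]
    T=c["extrinsics"];return T[:3,3],T[:3,:3]@np.array([u[0],-u[1],-1])
def plane(c,px,z):
    o,d=ray(c,px);return o+d*(z-o[2])/d[2]
def tri(c1,p1,c2,p2):
    o1,d1=ray(c1,p1);o2,d2=ray(c2,p2)
    t=np.linalg.lstsq(np.c_[d1,-d2],o2-o1,rcond=None)[0]
    a,b=o1+t[0]*d1,o2+t[1]*d2;return (a+b)/2,np.linalg.norm(a-b)
def proj(c,P):
    T=c["extrinsics"];p=T[:3,:3].T@(np.array(P,float)-T[:3,3]);p=p*[1,-1,-1]
    return cv2.projectPoints(p.reshape(1,1,3),np.zeros(3),np.zeros(3),c["mtx"],c["D"])[0].ravel()
def crop(name,f,x,y,w,h,k):
    c=capture(name);cv2.imwrite(f,cv2.resize(c["image"][y:y+h,x:x+w,::-1],None,fx=k,fy=k,interpolation=cv2.INTER_CUBIC));return c
E
python3 - <<'E'
from h import *
t=capture("top")["image"];s=capture("scene")["image"]
a=cv2.resize(t[120:250,285:405],None,fx=4,fy=4,interpolation=2)
b=cv2.resize(s[150:255,250:355],None,fx=4,fy=4,interpolation=2)
im=np.zeros((520,320+480+0,3),np.uint8)
cv2.imwrite("pics/a.png",a[:,:,::-1]);cv2.imwrite("pics/b.png",b[:,:,::-1])
c=capture("top")
im=c["image"].astype(int)
# bowl: bright low-saturation on board region
m=((im.max(2)-im.min(2)<30)&(im.min(2)>60)).astype(np.uint8);m[:,:420]=0;m[:,522:]=0;m[:150]=0;m[275:]=0
n,l,st,ce=cv2.connectedComponentsWithStats(m);i=1+st[1:,4].argmax();print(st[i])
k=max(cv2.findContours((l==i).astype(np.uint8),0,2)[0],key=len)
(u,v),r=cv2.minEnclosingCircle(k);print(u,v,r,"bowl rim",plane(c,(u,v),90),"rim left",plane(c,(u-r,v),90))
print("jar top",plane(c,(176,263),125))
for p in [(319,128),(396,151),(374,240),(292,217)]: print("tin",plane(c,p,70))
E
```

```text
[ 430  173   87   87 5902]
472.6207580566406 216.2004852294922 44.02810287475586 bowl rim [ 473.70979046 -327.63588538   90.        ] rim left [ 476.42514669 -231.92895418   90.        ]
jar top [390.32250448 313.11768026 125.        ]
tin [686.45426743   3.29732301  70.        ]
tin [ 627.60798584 -169.86048946   70.        ]
tin [ 427.85488885 -112.60283525   70.        ]
tin [484.44458944  69.49071834  70.        ]
```

View pics/a.png

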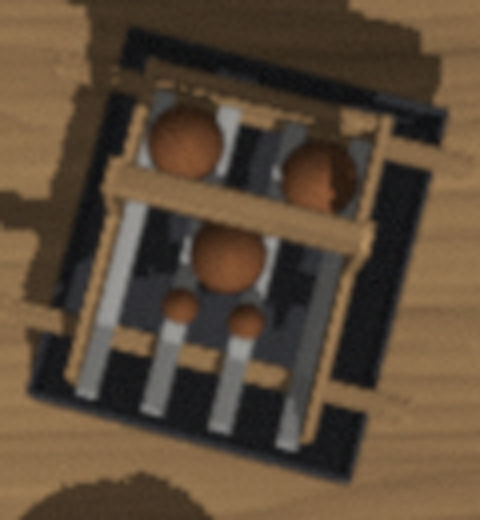

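View pics/b.png

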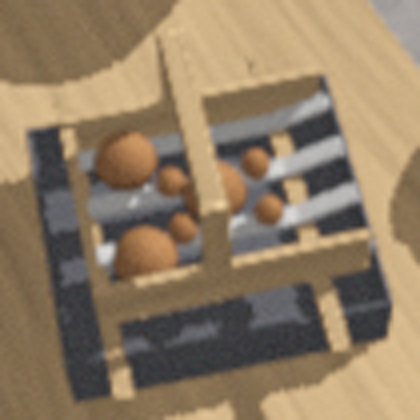

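The sieve's lip faces the robot, and its handle runs in the top crop from (112,180) to (367,235). The scene crop shows the same bar from about (172,45) to (214,205). All four small nuts are on the middle bars, and the three large ones sit in the slots.

```bash
python3 - <<'E'
from h import *
t=capture("top");s=capture("scene")
T=lambda x,y:(285+x/4-.4,120+y/4-.4);S=lambda x,y:(250+x/4-.4,150+y/4-.4)
a,b=plane(t,T(112,180),200),plane(t,T(367,235),200)
print(a,b,np.linalg.norm(a-b),"mid",(a+b)/2,"sieve x az",np.degrees(np.arctan2(a[1]-b[1],a[0]-b[0]))-90)
print(tri(t,T(112,180),s,S(212,205)),tri(t,T(367,235),s,S(172,45)))
m=(a+b)/2
st=read_state();q=st["tool_rot"];Rt=R.from_quat(np.r_[q[1:],q[0]]).as_matrix();print(Rt.round(3),st["tcp_pos"])
E
```

```text
[578.89221888  15.53459102 200.        ] [ 547.63991073 -109.25653437  200.        ] 128.64498334813115 mid [563.2660648  -46.86097168 200.        ] sieve x az -14.059803467915984
(array([580.63703692,  14.66360065, 197.46673357]), np.float64(3.190836353324827)) (array([ 547.4312994 , -109.02645504,  186.7582798 ]), np.float64(5.2754706219143666))
[[-0.914  0.406 -0.   ]
 [ 0.406  0.914 -0.   ]
 [ 0.    -0.    -1.   ]] [233.22176757 525.40316775 205.18559737]
```

>>> send_rows:
  increments:
    - [[-0.0445,-0.0324,-0.0075],[0,0,0],0.094]
    - [[-0.089,-0.0648,-0.015],[0,0,0],0.094]
    - [[-0.1335,-0.0972,-0.0225],[0,0,0],0.094]
    - [[-0.178,-0.1296,-0.03],[0,0,0],0.094]
    - [[-0.2225,-0.162,-0.0375],[0,0,0],0.094]

```text
time_s: 0.98
tcp_pos: [371.6, 285.7, 243.4]
tool_rot: [0.0, 0.207, 0.978, 0.0]
force: [0.5, 0.5, 0.1]
gripper_width: 1.0
gripper_force: 0.0
```

>>> send_rows:
  increments:
    - [[-0.0445,-0.0324,-0.0075],[0,0,0],0.094]
    - [[-0.089,-0.0648,-0.015],[0,0,0],0.094]
    - [[-0.1335,-0.0972,-0.0225],[0,0,0],0.094]
    - [[-0.178,-0.1296,-0.03],[0,0,0],0.094]
    - [[-0.2225,-0.162,-0.0375],[0,0,0],0.094]

```text
time_s: 1.6
tcp_pos: [509.3, 47.2, 280.9]
tool_rot: [0.0, 0.207, 0.978, 0.0]
force: [-0.2, 0.2, -0.3]
gripper_width: 1.003
gripper_force: 0.0
```

>>> send_rows:
  increments:
    - [[-0.0445,-0.0324,-0.0075],[0,0,0.17],0.094]
    - [[-0.089,-0.0648,-0.015],[0,0,0.34],0.094]
    - [[-0.089,-0.0648,-0.015],[0,0,0.51],0.094]
    - [[-0.089,-0.0648,-0.015],[0,0,0.68],0.094]
    - [[-0.089,-0.0648,-0.015],[0,0,0.85],0.094]

```text
time_s: 2.22
tcp_pos: [563.6, -46.8, 295.3]
tool_rot: [-0.0, 0.595, 0.804, -0.0]
force: [0.1, 0.3, 0.3]
gripper_width: 0.998
gripper_force: 0.0
```

>>> send_rows:
  increments:
    - [[0,0,0],[0,0,0.17],0.094]
    - [[0,0,0],[0,0,0.34],0.094]
    - [[0,0,0],[0,0,0.46],0.094]
    - [[0,0,0],[0,0,0.546],0.094]
    - [[0,0,0],[0,0,0.546],0.094]

```text
time_s: 2.85
tcp_pos: [563.6, -46.5, 295.4]
tool_rot: [-0.0, 0.787, 0.617, -0.0]
force: [0.6, 0.1, -0.4]
gripper_width: 0.998
gripper_force: 0.0
```

```bash
cat >> h.py <<'E'
def st():
    s=read_state();q=s["tool_rot"];M=R.from_quat(np.r_[q[1:],q[0]]).as_matrix()
    print("t%.2f"%s["time_s"],"tcp",s["tcp_pos"].round(1),"ty az %.1f"%np.degrees(np.arctan2(M[1,1],M[0,1])),"q",s["qpos"].round(3).tolist(),"F",s["force"].round(1),"g",round(s["gripper_width"]*94,1),s["gripper_force"])
    open("log.txt","a").write(repr((s["qpos"].tolist(),s["tcp_pos"].tolist(),M.tolist()))+"\n")
    return s,M
E
python3 - <<'E'
from h import *
s,M=st();print(M.round(3))
t=crop("top","pics/c.png",265,90,160,160,4);v=crop("scene","pics/d.png",220,110,160,160,4)
a=cv2.imread("pics/c.png");b=cv2.imread("pics/d.png")
cv2.imwrite("pics/e.png",cv2.resize(np.hstack([a,b]),(800,400)))
E
```

```text
t2.85 tcp [563.6 -46.5 295.4] ty az -13.9 q [-0.235, 0.132, 1.444, -0.0, 1.566, 0.007] F [ 0.6  0.1 -0.4] g 93.8 0.0
[[ 0.24   0.971 -0.   ]
 [ 0.971 -0.24   0.   ]
 [-0.    -0.    -1.   ]]
```

View pics/e.png

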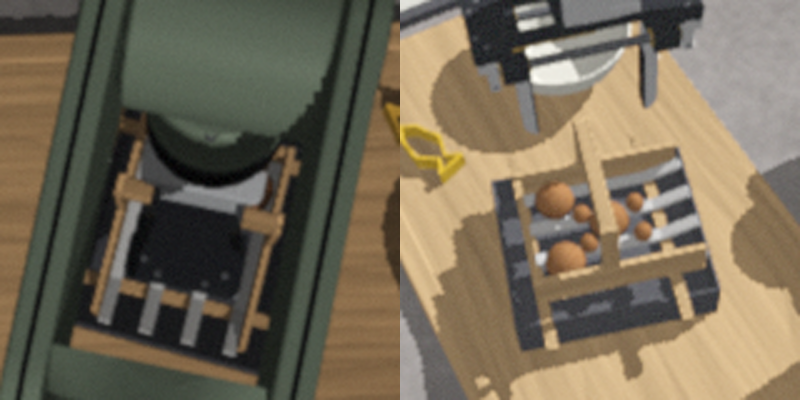

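The fingers straddle the handle: in the scene view they hang above the bar, which runs from about (580,130) to (612,240). I'll go down and grip.

>>> send_rows:
  increments:
    - [[0,0,0.045],[0,0,0],0.094]
    - [[0,0,0.085],[0,0,0],0.06]
    - [[0,0,0.11],[0,0,0],0.05]
    - [[0,0,0.123],[0,0,0],0.04]
    - [[0,0,0.123],[0,0,0],0.03]
  newtons: 50

```text
time_s: 3.58
tcp_pos: [563.2, -46.4, 171.8]
tool_rot: [-0.001, 0.787, 0.616, -0.0]
force: [1.1, -0.7, 1.1]
gripper_width: 0.612
gripper_force: 0.0
```

>>> send_rows:
  increments:
    - [[0,0,0],[0,0,0],0.02]
    - [[0,0,0],[0,0,0],0.012]
    - [[0,0,0],[0,0,0],0.0]
    - [[0,0,0],[0,0,0],0.0]
    - [[0,0,0],[0,0,0],0.0]
  newtons: 50

```text
time_s: 4.2
tcp_pos: [563.8, -46.5, 172.9]
tool_rot: [0.0, 0.788, 0.616, 0.0]
force: [-1.0, -0.3, 1.6]
gripper_width: 0.165
gripper_force: 49.8
```

```bash
python3 - <<'E'
from h import *
st()
E
```

```text
t4.20 tcp [563.8 -46.5 172.9] ty az -14.0 q [-0.235, 0.215, 1.601, 0.0, 1.325, 0.008] F [-1.  -0.3  1.6] g 15.5 49.75036561489105
```

Gripped at 15.5 mm. I'll lift it 45 mm and rock it sideways with a small shake.

>>> send_rows:
  increments:
    - [[0,0,-0.02],[0,0,0],0.0]
    - [[0,0,-0.045],[0,0,0],0.0]
    - [[0,0,-0.045],[0,0.15,0],0.0]
    - [[0,0,-0.045],[0,0.3,0],0.0]
    - [[0,0,-0.045],[0,0.15,0],0.0]

```text
time_s: 4.82
tcp_pos: [560.9, -54.3, 214.0]
tool_rot: [-0.047, 0.79, 0.609, 0.056]
force: [-0.4, 1.1, -3.2]
gripper_width: 0.168
gripper_force: 50.0
```

>>> send_rows:
  increments:
    - [[0,0,0],[0,-0.16,0],0.0]
    - [[0,0,0],[0,-0.32,0],0.0]
    - [[0,0,0],[0,-0.45,0],0.0]
    - [[0,0,0],[0,-0.3,0],0.0]
    - [[0,0,0],[0,-0.15,0],0.0]

```text
time_s: 5.45
tcp_pos: [563.3, -43.9, 216.1]
tool_rot: [-0.002, 0.786, 0.618, 0.001]
force: [0.6, -1.0, -4.0]
gripper_width: 0.166
gripper_force: 50.0
```

>>> send_rows:
  increments:
    - [[0.015,0,0],[0,0,0],0.0]
    - [[-0.015,0,0],[0,0,0],0.0]
    - [[0.015,0,0],[0,0,0],0.0]
    - [[-0.015,0,0],[0,0,0],0.0]
    - [[0,0,0],[0,0,0],0.0]

```text
time_s: 6.08
tcp_pos: [562.8, -47.1, 216.3]
tool_rot: [-0.0, 0.788, 0.615, -0.001]
force: [-0.3, 0.0, -3.4]
gripper_width: 0.169
gripper_force: 50.0
```

```bash
python3 - <<'E'
from h import *
s,M=st();print(M.round(3))
t=crop("top","pics/c.png",265,90,160,160,4);v=crop("scene","pics/d.png",220,120,160,160,4)
a=cv2.imread("pics/c.png");b=cv2.imread("pics/d.png")
cv2.imwrite("pics/f.png",cv2.resize(b,(600,600)))
E
```

```text
t6.08 tcp [562.8 -47.1 216.3] ty az -14.0 q [-0.236, 0.178, 1.552, -0.002, 1.413, 0.01] F [-0.3  0.  -3.4] g 15.9 49.99846637248993
[[ 0.243  0.97  -0.003]
 [ 0.97  -0.243 -0.001]
 [-0.002 -0.002 -1.   ]]
```

View pics/f.png

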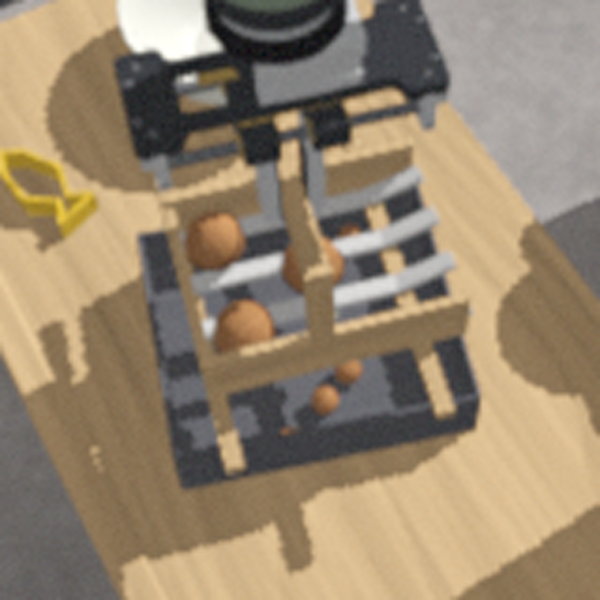

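Sifting appears done: three large nuts remain in the sieve, at (215,240), (310,262) and (245,328). Small ones show below it in the tin, at (326,398), (348,370) and (348,235), with one partly hidden at (287,432). I'll confirm the count once the sieve has moved off the tin, before tipping.

>>> send_rows:
  increments:
    - [[-0.018,0.004,-0.01],[0,0,-0.06],0.0]
    - [[-0.06,0.014,-0.025],[0,0,-0.16],0.0]
    - [[-0.112,0.026,-0.036],[0,0,-0.27],0.0]
    - [[-0.164,0.038,-0.039],[0,0,-0.38],0.0]
    - [[-0.195,0.045,-0.039],[0,0,-0.47],0.0]

```text
time_s: 6.8
tcp_pos: [560.5, -248.4, 256.5]
tool_rot: [0.0, 0.622, 0.783, -0.0]
force: [0.0, 0.1, -2.7]
gripper_width: 0.166
gripper_force: 50.0
```

>>> send_rows:
  increments:
    - [[-0.005,0.006,0],[0,0,-0.12],0.0]
    - [[-0.008,0.009,0],[0,0,-0.24],0.0]
    - [[-0.008,0.009,0],[0,0,-0.36],0.0]
    - [[-0.008,0.009,0],[0,0,-0.44],0.0]
    - [[-0.008,0.009,0],[0,0,-0.47],0.0]

```text
time_s: 7.42
tcp_pos: [571.1, -251.5, 255.8]
tool_rot: [-0.001, 0.422, 0.906, -0.0]
force: [1.0, -0.6, -3.9]
gripper_width: 0.168
gripper_force: 50.0
```

```bash
python3 - <<'E'
from h import *
s,M=st();print(M.round(3))
v=crop("scene","pics/g.png",210,90,160,150,5)
h=s["tcp_pos"]-19*M[:,2];print("handle",h)
L=-M[:,1].copy();C=np.array([474,-328.])
print("s_handle",(h[:2]-C)@L[:2],"lat",(h[:2]-C)@M[:2,0])
E
```

```text
t7.42 tcp [ 571.1 -251.5  255.8] ty az 40.0 q [-0.553, 0.278, 1.35, -0.0, 1.515, -1.252] F [ 1.  -0.6 -3.9] g 15.8 49.99900817871094
[[-0.643  0.766 -0.001]
 [ 0.766  0.643  0.   ]
 [ 0.001 -0.001 -1.   ]]
handle [ 571.13414285 -251.47604439  274.84866933]
s_handle -123.59508821545431 lat -3.8995689715229287
```

View pics/g.png

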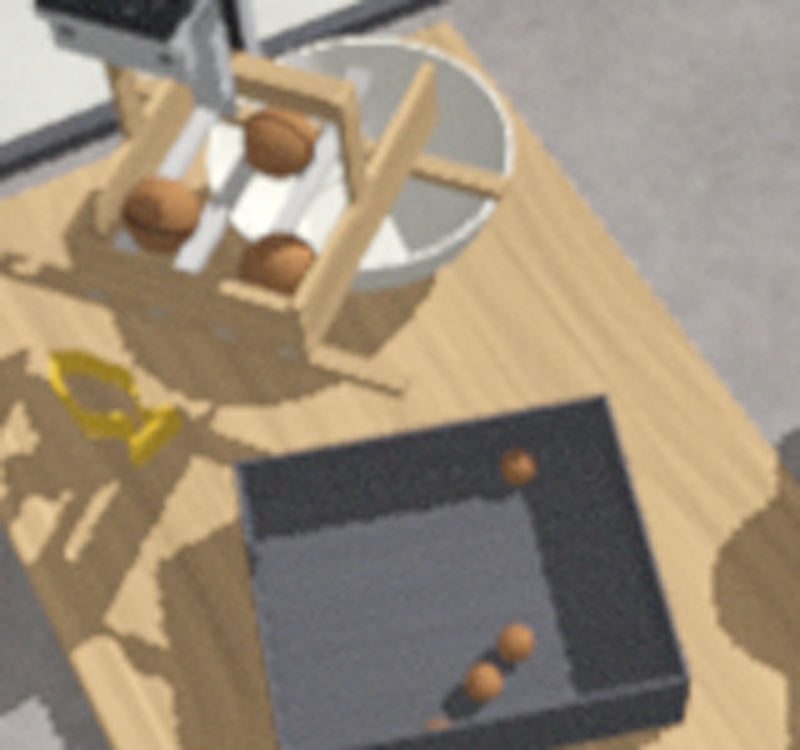

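All four small nuts are in the tin, at (518,466), (515,640), (484,681) and (437,722). The three large ones are still in the sieve, with its lip over the bowl. Next I'll work out the tipping rows, keeping the lip about 45 mm short of the bowl's centre.

```bash
python3 - <<'E'
from h import *
s,M0=st();p0=s["tcp_pos"]
az=np.radians(40);M0=np.array([[-np.sin(az),np.cos(az),0],[np.cos(az),np.sin(az),0],[0,0,-1.]])
L=-M0[:,1];C=np.array([474,-328.,0])
def pose(th,z,slip=-45):
    r=np.radians(th);M=M0@R.from_rotvec([-r,0,0]).as_matrix()
    xl=-103*np.cos(r)+91*np.sin(r)
    h=C+(slip+xl if th>=20 else slip+xl)*L; h[2]=z
    return h+19*M[:,2],M
P,M=p0,M0
for ths in ([4,8,12,16,20],[23,26,29,32,35],[39,43,47,50,52]):
    th0=0 if ths[0]==4 else (20 if ths[0]==23 else 35)
    for i,t in enumerate(ths):
        # blend from the present place to the plan over the first call
        w=min(1,(t/20)); 
        Q,N=pose(t,257)
        if w<1: Q0,_=pose(20,257); h0=p0+np.array([0,0,19]); hq=h0*(1-w)+w*(Q0-19*pose(20,257)[1][:,2]); Q=hq+19*N[:,2]
        print(t,(M.T@(Q-P)/1000).round(3).tolist(),round(-np.radians(t-th0),3),Q.round())
    P,M=Q,N
E
```

```text
t7.47 tcp [ 571.1 -251.6  255.9] ty az 40.1 q [-0.553, 0.278, 1.35, -0.0, 1.515, -1.253] F [-0.7  0.1 -3.3] g 15.7 49.99876856803894
4 [0.001, -0.001, 0.004] -0.07 [ 570. -252.  252.]
8 [0.002, -0.002, 0.007] -0.14 [ 568. -252.  249.]
12 [0.002, -0.004, 0.01] -0.209 [ 567. -252.  246.]
16 [0.003, -0.005, 0.014] -0.279 [ 565. -252.  242.]
20 [0.004, -0.006, 0.017] -0.349 [ 564. -253.  239.]
23 [-0.0, -0.005, -0.002] -0.052 [ 560. -256.  240.]
26 [-0.0, -0.01, -0.005] -0.105 [ 555. -260.  240.]
29 [-0.0, -0.016, -0.007] -0.157 [ 551. -264.  240.]
32 [-0.0, -0.021, -0.009] -0.209 [ 546. -267.  241.]
35 [-0.0, -0.027, -0.012] -0.262 [ 541. -271.  241.]
39 [-0.0, -0.006, -0.005] -0.07 [ 535. -277.  242.]
43 [0.0, -0.013, -0.011] -0.14 [ 529. -282.  243.]
47 [0.0, -0.019, -0.017] -0.209 [ 522. -288.  244.]
50 [0.0, -0.024, -0.021] -0.262 [ 517. -292.  245.]
52 [0.0, -0.028, -0.024] -0.297 [ 514. -295.  245.]
```

>>> send_rows:
  increments:
    - [[0.001,-0.001,0.004],[-0.07,0,0],0.0]
    - [[0.002,-0.002,0.007],[-0.14,0,0],0.0]
    - [[0.002,-0.004,0.01],[-0.21,0,0],0.0]
    - [[0.003,-0.005,0.014],[-0.28,0,0],0.0]
    - [[0.004,-0.006,0.017],[-0.35,0,0],0.0]
  newtons: 60

```text
time_s: 8.1
tcp_pos: [563.5, -253.0, 239.2]
tool_rot: [0.074, 0.417, 0.892, 0.158]
force: [0.2, 1.0, -3.3]
gripper_width: 0.165
gripper_force: 60.0
```

>>> send_rows:
  increments:
    - [[0,-0.005,-0.002],[-0.05,0,0],0.0]
    - [[0,-0.01,-0.005],[-0.105,0,0],0.0]
    - [[0,-0.016,-0.007],[-0.16,0,0],0.0]
    - [[0,-0.021,-0.009],[-0.21,0,0],0.0]
    - [[0,-0.027,-0.012],[-0.26,0,0],0.0]

```text
time_s: 8.72
tcp_pos: [540.8, -272.3, 241.4]
tool_rot: [0.127, 0.404, 0.864, 0.272]
force: [0.0, 0.4, -2.3]
gripper_width: 0.166
gripper_force: 60.0
```

>>> send_rows:
  increments:
    - [[0,-0.006,-0.005],[-0.07,0,0],0.0]
    - [[0,-0.013,-0.011],[-0.14,0,0],0.0]
    - [[0,-0.019,-0.017],[-0.21,0,0],0.0]
    - [[0,-0.024,-0.021],[-0.26,0,0],0.0]
    - [[0,-0.028,-0.024],[-0.3,0,0],0.0]

```text
time_s: 9.35
tcp_pos: [512.7, -296.2, 244.8]
tool_rot: [0.186, 0.38, 0.814, 0.398]
force: [-0.3, -0.5, -2.8]
gripper_width: 0.163
gripper_force: 60.0
```

```bash
python3 - <<'E'
from h import *
s,M=st();print(M.round(3),"tilt",np.degrees(np.arccos(-M[2,2])))
t=capture("top")["image"];v=capture("scene")["image"]
a=cv2.resize(t[120:290,380:540],(375,400),interpolation=2);b=cv2.resize(v[70:240,200:370],(400,400),interpolation=2)
cv2.imwrite("pics/i.png",np.hstack([a,b])[:,:,::-1])
E
```

```text
t9.35 tcp [ 512.7 -296.2  244.8] ty az 39.9 q [-1.148, 0.268, 1.669, 0.863, 1.55, -2.024] F [-0.3 -0.5 -2.8] g 15.3 59.99990165233612
[[-0.642  0.471  0.605]
 [ 0.767  0.394  0.506]
 [ 0.     0.789 -0.614]] tilt 52.105660657390565
```

View pics/i.png

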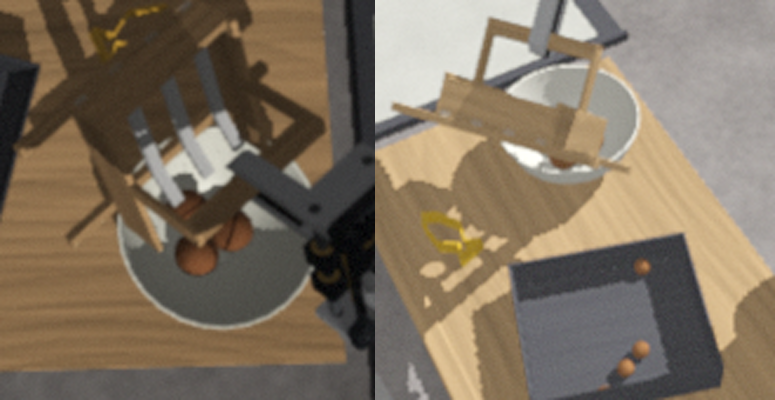

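Two large nuts are clear in the bowl, at (195,255) and (232,230) in the left half. The third, at (190,208), shows under the lip, and the sieve looks empty. I'll level it off again while rising.

>>> send_rows:
  increments:
    - [[0,0.008,0.0],[0.06,0,0],0.0]
    - [[-0.001,0.018,0.003],[0.16,0,0],0.0]
    - [[-0.001,0.028,0.006],[0.26,0,0],0.0]
    - [[-0.002,0.038,0.008],[0.36,0,0],0.0]
    - [[-0.002,0.046,0.01],[0.45,0,0],0.0]

```text
time_s: 10.07
tcp_pos: [542.8, -273.2, 276.7]
tool_rot: [0.097, 0.412, 0.883, 0.205]
force: [0.1, 0.5, -2.5]
gripper_width: 0.164
gripper_force: 60.0
```

>>> send_rows:
  increments:
    - [[0,0.01,0.0],[0.11,0,0],0.0]
    - [[-0.001,0.02,-0.001],[0.22,0,0],0.0]
    - [[-0.001,0.03,-0.002],[0.32,0,0],0.0]
    - [[-0.002,0.041,-0.002],[0.41,0,0],0.0]
    - [[-0.002,0.041,-0.002],[0.458,0,0],0.0]

```text
time_s: 10.7
tcp_pos: [572.7, -250.0, 296.5]
tool_rot: [0.001, 0.422, 0.907, 0.001]
force: [0.4, -0.4, -2.4]
gripper_width: 0.16
gripper_force: 60.0
```

```bash
python3 - <<'E'
from h import *
s,M=st();print(M.round(4))
T=np.array([563.8,-46.5,215]);print("to above tin, tool axes",(M.T@(T-s["tcp_pos"])).round(1))
g=capture("top");im=cv2.cvtColor(g["image"],cv2.COLOR_RGB2HSV).astype(int)
m=((im[...,0]<14)&(im[...,1]>110)&(im[...,2]>40)).astype(np.uint8)
yy,xx=np.mgrid[:400,:640];m[(xx-472.6)**2+(yy-216)**2>40**2]=0
n,l,q,c=cv2.connectedComponentsWithStats(m);print([(q[i,4],c[i].round()) for i in range(1,n) if q[i,4]>15])
E
```

```text
t10.70 tcp [ 572.7 -250.   296.5] ty az 40.1 q [-0.551, 0.26, 1.291, 0.002, 1.589, -1.251] F [ 0.4 -0.4 -2.4] g 15.1 59.9983674287796
[[-6.442e-01  7.648e-01  2.600e-03]
 [ 7.648e-01  6.442e-01  7.000e-04]
 [-1.100e-03  2.400e-03 -1.000e+00]]
to above tin, tool axes [161.5 124.2  81.7]
[]
```

>>> send_rows:
  increments:
    - [[0.025,0.019,0.005],[0,0,0.1],0.0]
    - [[0.06,0.046,0.015],[0,0,0.2],0.0]
    - [[0.1,0.077,0.025],[0,0,0.3],0.0]
    - [[0.14,0.108,0.035],[0,0,0.39],0.0]
    - [[0.161,0.124,0.046],[0,0,0.47],0.0]

```text
time_s: 11.38
tcp_pos: [562.1, -46.0, 249.6]
tool_rot: [-0.0, 0.623, 0.782, 0.002]
force: [0.4, 0.2, -3.1]
gripper_width: 0.166
gripper_force: 60.0
```

>>> send_rows:
  increments:
    - [[0,0,0.01],[0,0,0.1],0.0]
    - [[0,0,0.02],[0,0,0.2],0.0]
    - [[0,0,0.03],[0,0,0.3],0.0]
    - [[0,0,0.036],[0,0,0.4],0.0]
    - [[0,0,0.036],[0,0,0.475],0.0]

```text
time_s: 12.0
tcp_pos: [562.0, -48.4, 212.9]
tool_rot: [-0.001, 0.79, 0.613, 0.001]
force: [-0.8, -0.8, -2.1]
gripper_width: 0.166
gripper_force: 60.0
```

```bash
python3 - <<'E'
from h import *
s,M=st();print(M.round(4))
T=np.array([563.8,-46.5,172.9]);print((M.T@(T-s["tcp_pos"])).round(1))
t=capture("top")["image"];v=capture("scene")["image"]
a=cv2.resize(t[140:290,400:550],(400,400),interpolation=2);b=cv2.resize(v[80:240,210:370],(400,400),interpolation=2)
cv2.imwrite("pics/j.png",np.hstack([a,b])[:,:,::-1])
E
```

```text
t12.00 tcp [562.  -48.4 212.9] ty az -14.4 q [-0.241, 0.178, 1.56, 0.003, 1.404, 0.009] F [-0.8 -0.8 -2.1] g 15.6 59.997771978378296
[[ 2.483e-01  9.687e-01  3.000e-04]
 [ 9.687e-01 -2.483e-01  3.400e-03]
 [ 3.400e-03 -5.000e-04 -1.000e+00]]
[ 2.1  1.3 40. ]
```

View pics/j.png

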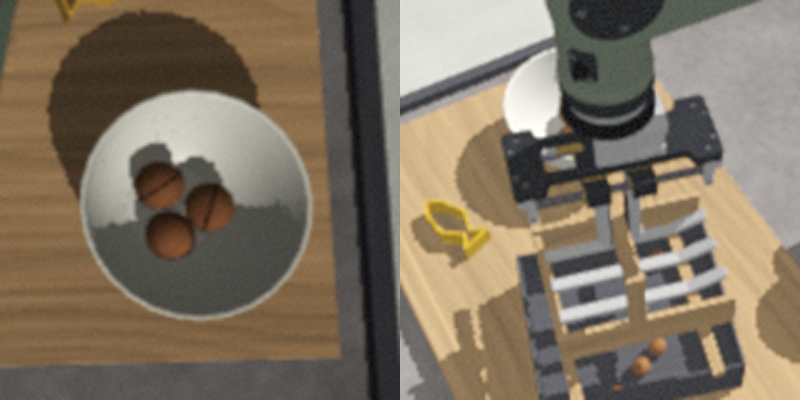

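All three large nuts lie in the bowl, at (160,186), (210,207) and (170,235) in the left half, and the sieve is empty. I'll set it down.

>>> send_rows:
  increments:
    - [[0.002,0.001,0.015],[0,0,-0.007],0.0]
    - [[0.002,0.001,0.027],[0,0,-0.007],0.0]
    - [[0.002,0.001,0.034],[0,0,-0.007],0.0]
    - [[0.002,0.001,0.038],[0,0,-0.007],0.0]
    - [[0.002,0.001,0.04],[0,0,-0.007],0.0]

```text
time_s: 12.72
tcp_pos: [564.2, -47.5, 173.4]
tool_rot: [-0.0, 0.787, 0.617, 0.001]
force: [-1.7, 0.6, 0.1]
gripper_width: 0.164
gripper_force: 60.0
```

>>> send_rows:
  increments:
    - [[0,0,0.0005],[0,0,0],0.0]
    - [[0,0,0.0005],[0,0,0],0.0]

```text
time_s: 12.98
tcp_pos: [564.4, -47.7, 173.5]
tool_rot: [0.0, 0.787, 0.617, 0.001]
force: [-0.6, -0.1, -1.8]
gripper_width: 0.168
gripper_force: 60.0
```

>>> send_rows:
  increments:
    - [[0,0,0.001],[0,0,0],0.0]
    - [[0,0,0.001],[0,0,0],0.0]
    - [[0,0,0.001],[0,0,0],0.025]
    - [[0,0,0.001],[0,0,0],0.045]
    - [[0,0,0.001],[0,0,0],0.07]

```text
time_s: 13.6
tcp_pos: [564.2, -47.8, 171.9]
tool_rot: [0.0, 0.787, 0.617, 0.001]
force: [0.7, 0.4, -0.6]
gripper_width: 0.448
gripper_force: 0.0
```

>>> send_rows:
  increments:
    - [[0,0,0],[0,0,0],0.07]
    - [[0,0,0],[0,0,0],0.07]
    - [[0,0,-0.02],[0,0,0],0.07]
    - [[0,0,-0.06],[0,0,0],0.07]
    - [[0,0,-0.11],[0,0,0],0.07]

```text
time_s: 14.22
tcp_pos: [563.1, -47.6, 281.8]
tool_rot: [-0.001, 0.787, 0.617, 0.0]
force: [1.3, 0.0, -0.3]
gripper_width: 0.746
gripper_force: 0.0
```

>>> send_rows:
  increments:
    - [[-0.05,0,-0.02],[0,0,0],0.07]
    - [[-0.1,0,-0.03],[0,0,0],0.07]
    - [[-0.15,0,-0.03],[0,0,0],0.07]
    - [[-0.2,0,-0.03],[0,0,0],0.07]
    - [[-0.25,0,-0.03],[0,0,0],0.07]

```text
time_s: 14.85
tcp_pos: [503.8, -292.0, 311.7]
tool_rot: [0.0, 0.787, 0.617, 0.001]
force: [0.7, -0.3, 0.1]
gripper_width: 0.743
gripper_force: 0.0
```

```bash
python3 - <<'E'
from h import *
st()
t=capture("top")["image"];v=capture("scene")["image"]
a=cv2.resize(t[110:260,270:420],(400,400),interpolation=2);b=cv2.resize(v[130:270,235:375],(400,400),interpolation=2)
cv2.imwrite("pics/k.png",np.hstack([a,b])[:,:,::-1])
E
```

```text
t14.85 tcp [ 503.8 -292.   311.7] ty az -13.8 q [-0.675, 0.162, 1.378, 0.002, 1.602, -0.434] F [ 0.7 -0.3  0.1] g 69.8 0.0
```

View pics/k.png

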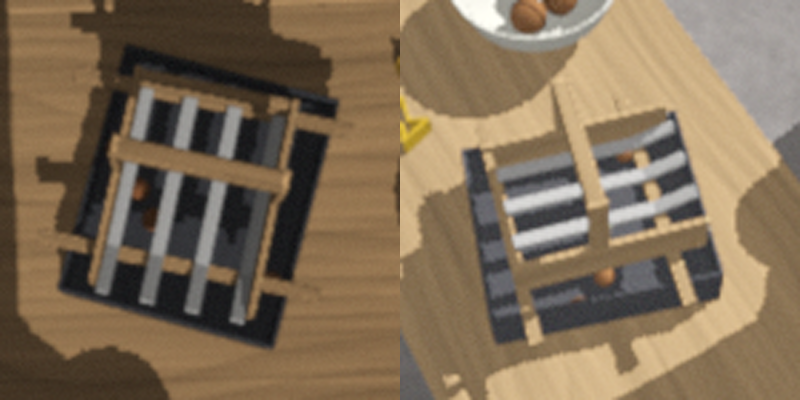

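The sieve stands level and empty on the tin, in the same place as before, with its battens across both side rims. The small nuts show in the tin below it, at (605,275) and (628,155), and the large ones in the bowl.

```bash
python3 -c "
from rig import *
print(close_job())"
```

```text
the job is handed in; nothing more can be done
None
```

The job is done and handed in at about 15 s: the four small nuts are in the tin, the three large ones in the white bowl, the empty sieve stands level on the tin as before, and the arm stayed clear of the jar.

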